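# Put the cordless micro-drill on its sloped charging rest

### The job

Gently lay the cordless drill handpiece in the two V forks of the sloped charging rest, nose downhill, with its square collar down against the uphill face of the lower fork, and let go. Once it rests there by itself, press the plunger switch on the rest right down to its stop to start the charge and let it spring back up. Leave the other things on the bench where they are.

Things in the scene. Friction and masses are not known exactly. Their poses are not given: they have to be found in the camera images.
- handpiece: cordless drill handpiece, 195 mm long, 0.25 kg, lying level on the bench on its square parts: round aluminium barrel 28 mm across, black 40 x 40 mm square collar, grey 40 x 40 mm square tail block, thin steel nose cone. Origin on the barrel axis at the collar's nose-side face, 20 mm above the bench at the start; x runs along the axis towards the tail, nose tip at x = -55 mm
- handpiece_tail (a point): centre of the tail block's end face, at x = 140 mm on the handpiece's axis; axes as the handpiece's
- dock: the charging rest, fixed to the bench: white base plate 200 x 190 x 12 mm with the sloped cradle and, at its -y side, a white box 56 x 56 mm, 70 mm high, with the plunger switch (axis at x = 0, y = -100 mm). Origin on the bench under the lower fork; x points level in the uphill direction, z up
- cradle: the rest's cradle: two dark V forks over an aluminium beam. Its frame is where the seated handpiece's frame should be: origin 85 mm above the bench, on the seated barrel's axis at the lower fork's uphill face; x runs 30 degrees uphill along that axis, y level, z square to the slope
- plunger (a joint): travel of the plunger switch, m: 0 up, 0.012 down at its stop; spring force 2.4 N rising to 6 N at the stop
- plunger_top (a point): centre of the top face of the plunger's black head, 38 mm in diameter, 102 mm above the bench when up; it moves straight down
- screwdriver: bystander: red-handled screwdriver 150 mm long, lying flat beside the handpiece; origin under its middle, x along it
- tip_block: bystander: black block 60 x 45 x 40 mm standing beside the charging rest; origin at the centre of its underside
- dish: bystander: small steel bowl, 60 mm across, 22 mm high, beyond the handpiece's tail; origin under its centre
- tube_rack: bystander: orange tube rack 90 x 200 x 50 mm at the left; origin at the centre of its underside
- bottle: bystander: amber bottle 60 mm across, 130 mm high, at the right; origin under its centre
- handpiece_grip (a point): middle of the bare barrel between collar and tail block, the place to grip: x = 47 mm on the handpiece's axis. Along x: cone -55 to -28, barrel -28 to 0, collar 0 to 10, barrel 10 to 105, tail block 105 to 140 mm
- cradle_mid (a point): point on the seated barrel's axis midway between the forks, where the grip comes to lie: x = 47 mm in the cradle's frame. Forks 8 mm thick: lower at x = -8 to 0, upper at 85 to 93 mm; 90 degree notches, arms up to z = 0 and out to y = +-24 mm; beam top at z = -45 mm, room for fingers between the forks
Mind the look-alikes: they are no part of the job. Of the things like the handpiece, leave any that is turquoise; of the rest the smaller one is meant.

How it is judged:
By the outcome, as a careful person would: the job done as asked, in the order asked, and still so for the second after the job is handed in, with the robot touching nothing.
It also fails if it takes over 51 s, if anything falls off the work surface, if the arm or the gripper's body presses on something with over 40 N, if the wrist force passes 120 N, or if a joint passes its speed limit or range.

### The arm

A 6-joint arm with a two-finger parallel gripper is mounted at the origin on the work surface. World frame = base frame: x ahead of the robot, y to its left, z up, the work surface at z = 0. Lengths are in mm, angles in rad, forces in N, time in s.
With the tool pointing down it reaches from about 350 to 875 mm from the base axis. Payload 4.2 kg.
Tool frame: the origin (TCP) lies at the very end of the fingers, on their centre line; the grasp point (between the pads) lies 19 mm behind it; z points along the fingers, y is the line along which they close (so a half turn about z gives the same grasp; the last joint's range is limited). The gripper opens to 85 mm and grips with 20 to 120 N. Pads are 22 mm wide; open, the fingers measure 114 mm over their backs; the gripper's body (76 mm by 85 mm) begins 54 mm behind the grasp point. The pads swing forward as they close: fully open they stand 13 mm farther back than shut.
Start: joints at [1.554, 0.385, 0.008, 0, -1.194, -0.259], TCP at [170.166, 601.367, 231.312] pointing down, gripper open.
Joint ranges: [-3.14, 3.14], [-1.21, 2.06], [-1.07, 1.41], [-3.16, 2.05], [-2.99, -0.16], [-3.1, 3.1]. Speed limits (rad/s): [2.79, 2.79, 3.14, 3.14, 3.14, 3.14].

### API

Orientations are given as a unit quaternion [x, y, z, w].
In Python, from bench import read_state, get_image, get_calibration, job_done gives the robot as it stands.
- The arm moves only by the shell command python3 -m creep 'ROWS'. ROWS is a JSON object of lists of equal length, an entry for each row: "translation": the shift along the world's x, y, z in cm, a list of three; "delta_rot": the turn, a rotation vector about the world's x, y, z in degrees, a list of three; "hand": the finger opening in cm, from 0 to 8.54. A call has 1 to 8 rows; each row is the pose to reach, as a shift and turn from the pose commanded when the call began; what a row does not reach only later rows make up. A row lasts 1/8 s, in which the tool goes at most 62.5 mm and 10.7 degrees, less where a joint would pass 70% of its speed; a pose out of reach is approached as far as the arm can. A call with a gripper value outside its range is refused whole. The fingers move at their own pace and stop on an object; the grip force is fixed at half the most. Time passes only in rows, so rows that repeat a pose let the fingers close. It gives the time, the measured TCP pose, the force, the opening and the grip force at its end, in the units of the state.
- read_state(): the state, without advancing time (a new reading comes with each control period).
- get_image(name): name is "scene" or "top" or "wrist"; returns (picture, depth): 480x640x3 uint8, red, green, blue; 480x640 float32, mm along the optical axis (not along the pixel's ray), 0 where there is no reading.
- get_calibration(name): a dict with "intrinsics" (3x3 intrinsics, pixels), "xyz" and "attitude" of the camera in the world. Camera axes: x right, y down, z forward; pixel columns grow to the right and rows downward; lengths in mm; the calibration is good to about 2 mm. A picture is of the moment at which its call begins: read the wrist's pose just before it. get_calibration takes no time and is no camera call; for the wrist camera it gives the pose at the moment of the call.
- job_done(): hands the job in; it is judged then, once.
The state is a dict: "clock": time; "joints": joint angles; "joint_vel": joint speeds; "joint_efforts": joint torques, N m; "position": TCP position; "ee_rot": TCP orientation; "contact_force": force on the tool from outside, world axes, zero at the start; "wrist_torque": the same for the moment, N m; "gripper_width": finger opening in mm; "grasp_force": force on a finger pad.
Only numpy, scipy, OpenCV 4.12 (cv2) and the standard library are available. Lean on these libraries where they do the work, as an engineer would, in place of code of your own. Each camera call takes 0.05 s, during which the arm holds its last target. There are 200 camera calls.

## Working session

There is one attempt and no reset: what is moved stays moved. The work goes in short steps, Python scripts to look and compute and a shell command to move; the robot and the scene stay as the last step left them, time stands still between calls to the robot, and variables do not carry over. Pictures are saved under pics/ and viewed, at most 10 in all, crops included, and the job is handed in when it is done.

```bash
mkdir -p pics; cat > h.py <<'E'
import numpy as np, cv2
from bench import *
from scipy.spatial.transform import Rotation as R
def cam(n):
    c=get_calibration(n); a=np.array(c["attitude"],float)
    M=R.from_quat(a).as_matrix() if a.size==4 else a.reshape(3,3)
    return np.array(c["intrinsics"]).reshape(3,3),np.array(c["xyz"]),M
def snap(n,f):
    K,t,M=cam(n); im,d=get_image(n); cv2.imwrite(f"pics/{f}.png",im[...,::-1]); np.savez(f"pics/{f}.npz",im=im,d=d,K=K,t=t,M=M); return im,d
def load(f): return np.load(f"pics/{f}.npz")
def cloud(f):
    z=load(f); d=z["d"]; v,u=np.mgrid[:480,:640]
    p=np.stack([u,v,np.ones_like(u)],-1)@np.linalg.inv(z["K"]).T*d[...,None]
    P=p@z["M"].T+z["t"]; P[d==0]=np.nan; return P
def proj(f,X):
    z=load(f); p=(np.atleast_2d(X)-z["t"])@z["M"]@z["K"].T; return p[:,:2]/p[:,2:]
E
python3 - <<'E'
from h import *
snap("top","top0"); snap("scene","scene0")
print(read_state()); print(get_calibration("top"))
print(get_calibration("scene"))
E
```

```text
{'clock': 0.1, 'joints': array([ 1.55363737e+00,  3.85518300e-01,  6.77987594e-03, -4.64927217e-04,
       -1.19399880e+00, -2.58593117e-01]), 'joint_vel': array([ 0.00064607, -0.00177983,  0.00032249,  0.00244505,  0.00108579,
       -0.00181222]), 'joint_efforts': array([-9.88095308e-04, -3.93318021e+01,  1.88932461e+01,  4.19790745e+00,
       -2.52797152e-03,  4.60570377e-06]), 'position': array([170.00659717, 600.89869612, 230.3100069 ]), 'ee_rot': array([ 9.90497869e-01, -1.37524479e-01, -9.76348347e-05,  9.89406169e-04]), 'contact_force': array([ 0.36659717, -0.32508096, -0.25647452]), 'wrist_torque': array([ 0.01654083,  0.01503302, -0.00088468]), 'grasp_force': 0.0, 'gripper_width': 85.50653508205711}
{'intrinsics': array([[546.64953217,   0.        , 321.71226549],
       [  0.        , 546.64953217, 242.26393423],
       [  0.        ,   0.        ,   1.        ]]), 'xyz': array([3.84008838e+02, 7.32132725e-01, 1.69392215e+03]), 'attitude': array([ 0.71448626, -0.69881381,  0.02070002, -0.02720589])}
{'intrinsics': array([[535.94900044,   0.        , 321.24458274],
       [  0.        , 535.94900044, 250.55168985],
       [  0.        ,   0.        ,   1.        ]]), 'xyz': array([ 951.01843284, -459.76620716, 1134.6870659 ]), 'attitude': array([ 0.88747811,  0.36011829, -0.11086139, -0.26534351])}
```

View pics/top0.png

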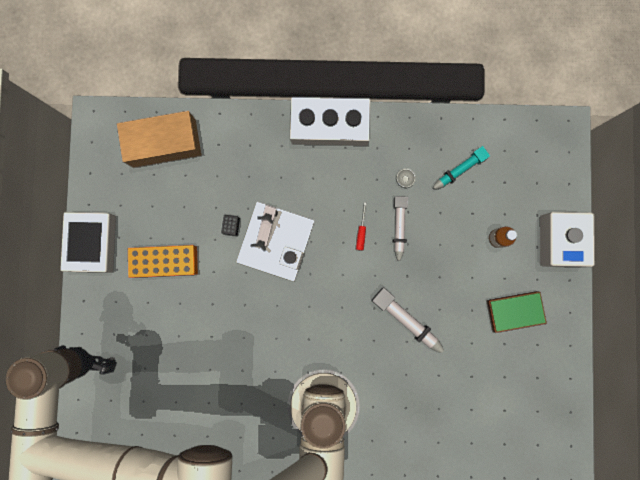

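View pics/scene0.png

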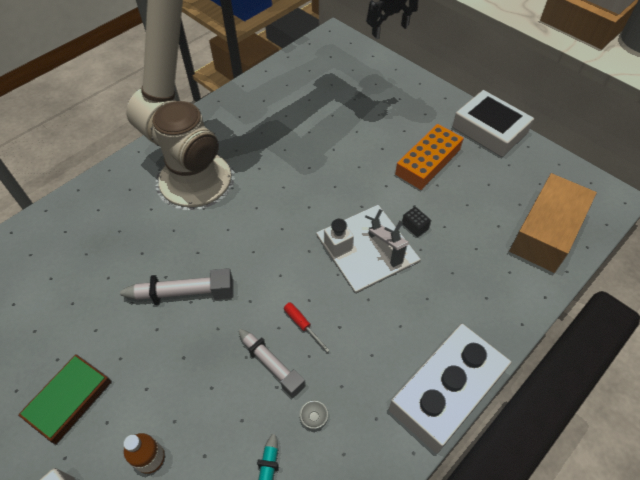

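Three things look like the handpiece in the top view: turquoise at (460,168), which is excluded, a large grey one at (407,320) and a small grey one at (400,228). The small grey one fits, as it lies beside the screwdriver with the dish beyond its tail. I'll measure it and confirm in a crop.

```bash
python3 - <<'E'
from h import *
im=load("top0")["im"]
c=np.hstack([cv2.resize(im[160:280,340:440],None,fx=4,fy=4,interpolation=cv2.INTER_CUBIC),cv2.resize(im[195:290,225:325],None,fx=4,fy=4,interpolation=cv2.INTER_CUBIC)[:380] if 0 else cv2.resize(im[180:300,225:325],None,fx=4,fy=4,interpolation=cv2.INTER_CUBIC)])
cv2.imwrite("pics/crop1.png",c[...,::-1])
P=cloud("top0")
# bench check
print("bench",P[300,330],P[150,300])
def comp(f,u0,u1,v0,v1,zlo,zhi):
    P=cloud(f)[v0:v1,u0:u1].reshape(-1,3); return P[(P[:,2]>zlo)&(P[:,2]<zhi)]
for nm,box in [("small",(385,415,190,264)),("big",(365,445,283,356))]:
    p=comp("top0",*box,12,60); xy=p[:,:2].astype(np.float32)
    r=cv2.minAreaRect(xy); print(nm,len(p),r,p[:,2].max()); print(cv2.boxPoints(r))
# dock
p=comp("top0",235,316,198,284,6,20); r=cv2.minAreaRect(p[:,:2].astype(np.float32)); print("plate",len(p),r,np.median(p[:,2])); print(cv2.boxPoints(r))
for nm,(u,v) in dict(plunger=(291,257),box=(283,250),fl=(262,245),fu=(268,215)).items(): print(nm,P[v,u])
p=comp("top0",275,305,244,272,90,115); print("plungertop",len(p),p.mean(0),np.median(p,0))
E
```

```text
bench [321.01660257 -11.92762559   1.55580405] [790.39022843  92.94513617 -10.4885744 ]
small 641 ((547.7227172851562, -226.36972045898438), (194.5648651123047, 66.69888305664062), 8.968746185302734) 51.32358943286431
[[ 446.43066 -208.59393]
 [ 456.82874 -274.47733]
 [ 649.0148  -244.14551]
 [ 638.6167  -178.26212]]
big 1173 ((267.87335205078125, -245.62103271484375), (190.7241973876953, 216.67532348632812), 0.6903175115585327) 59.71279718152846
[[ 171.2129  -138.44016]
 [ 173.82344 -355.09976]
 [ 364.5338  -352.8019 ]
 [ 361.92328 -136.1423 ]]
plate 2974 ((501.39898681640625, 162.5277557373047), (264.0152587890625, 248.53684997558594), 1.2906767129898071) 11.84517005748853
[[366.62573  283.79123 ]
 [372.22394   35.317436]
 [636.17224   41.264282]
 [630.57404  289.73807 ]]
plunger [447.1039124  105.5204025   96.24637083]
box [468.62066529 131.8693048   66.76228312]
fl [482.00589785 194.6460407   69.67051047]
fu [569.17042165 176.43707079  96.37107884]
plungertop 133 [446.39512579 110.24428972 100.97054058] [446.70729532 110.77608521 101.11380693]
```

View pics/crop1.png

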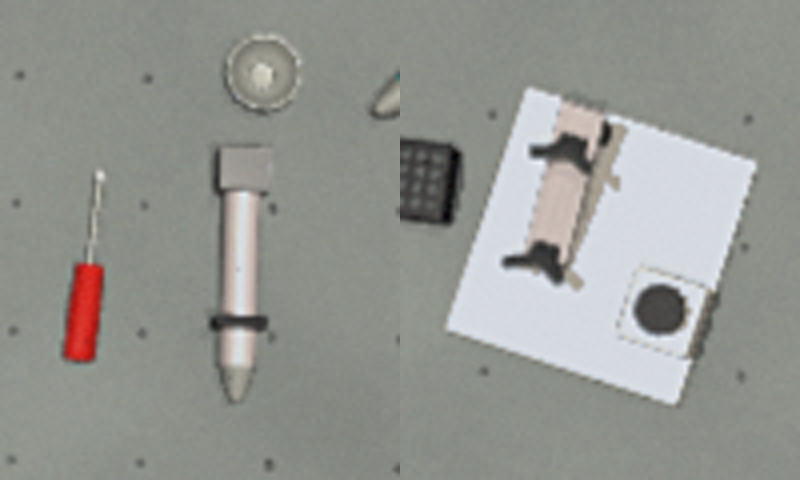

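The crop confirms it. The small grey handpiece has its tail end at crop (245,146), its collar at (239,322) and its nose at (235,402), with the screwdriver and dish beside it. The plate corners are at (529,86), (757,160), (680,405) and (447,330), and the plunger is at (660,309). Next I turn these into positions on known planes.

```bash
cat >> h.py <<'E'
def onplane(f,u,v,z):
    q=load(f); r=q["M"]@np.linalg.inv(q["K"])@[u,v,1]; return q["t"]+r*(z-q["t"][2])/r[2]
E
python3 - <<'E'
from h import *
L=lambda x,y,z:onplane("top0",340+(x+.5)/4-.5,160+(y+.5)/4-.5,z)
D=lambda x,y,z:onplane("top0",225+(x-400+.5)/4-.5,180+(y+.5)/4-.5,z)
t=L(245,147,40);c=L(239.5,323,40);n=L(235,402,20);s=L(244,191,40)
print("tail",t,"blockfront",s,"collar",c,"nose",n, "len",np.linalg.norm((t-n)[:2]),"t-c (135)",np.linalg.norm((t-c)[:2]),"yaw tail->",np.degrees(np.arctan2(*(t-n)[1::-1])),np.degrees(np.arctan2(*(t-c)[1::-1])))
C=[D(*p,12) for p in [(529,86),(757,160),(680,405),(447,330)]]
for i in range(4): e=C[(i+1)%4]-C[i]; print(C[i][:2],np.linalg.norm(e),np.degrees(np.arctan2(e[1],e[0])))
m=np.mean(C,0); print("centre",m)
print("plunger",D(660,309,102))
P=cloud("top0")
print("screwdriver",L(98,175,5),L(80,360,10))
E
```

```text
tail [ 641.43882772 -220.73694856   40.        ] blockfront [ 607.69115832 -220.4044359    40.        ] collar [ 506.97510092 -218.27779606   40.        ] nose [ 447.82259858 -218.26661324   20.        ] len 193.63198791257176 t-c (135) 134.4862121366605 yaw tail-> -0.7309929996243244 -1.0477424431283573
[621.49051432 221.52058329] 186.17418528800206 -106.8206336283461
[567.61607412  43.31179574] 197.95782022306105 163.96719271818003
[377.35807872  97.98531562] 188.72008103094717 73.51251051141067
[430.91796627 278.94555277] 199.03648708731794 -16.769059304894192
centre [499.34565836 160.44081186  12.        ]
plunger [447.15243545 109.16196635 102.        ]
screwdriver [ 622.52648854 -111.57757686    5.        ] [477.93208152 -99.85421471  10.        ]
```

```bash
python3 -m creep '{"translation":[[2.5,-5.4,0],[5,-10.8,0],[7.5,-16.2,0],[10,-21.6,0],[12.5,-27,0],[15,-32.4,0],[17.5,-37.8,0],[20,-43.2,0]],"delta_rot":[[0,0,2],[0,0,4],[0,0,6],[0,0,8],[0,0,10],[0,0,12],[0,0,14],[0,0,15]],"hand":[8.5,8.5,8.5,8.5,8.5,8.5,8.5,8.5]}'
python3 -m creep '{"translation":[[2.5,-5.4,0],[5,-10.8,0],[7.5,-16.2,0],[10,-21.6,0],[12.5,-27,0],[15,-32.4,0],[17.5,-37.8,0],[17.9,-38.8,0]],"delta_rot":[[0,0,0],[0,0,0],[0,0,0],[0,0,0],[0,0,0],[0,0,0],[0,0,0],[0,0,0]],"hand":[8.5,8.5,8.5,8.5,8.5,8.5,8.5,8.5]}'
python3 - <<'E'
from h import *
snap("wrist","w0"); s=read_state(); print(s["clock"],s["position"],R.from_quat(s["ee_rot"]).as_matrix().round(3)); print(load("w0")["t"],load("w0")["M"].round(3),load("w0")["K"])
E
```

```text
clock: 1.1
position: [370.4, 167.5, 231.3]
ee_rot: [1.0, -0.006, 0.0, -0.0]
contact_force: [1.4, -0.0, 0.2]
gripper_width: 84.6
grasp_force: 0.0
clock: 2.1
position: [549.6, -221.6, 229.7]
ee_rot: [1.0, -0.009, -0.001, -0.0]
contact_force: [-0.4, -0.4, 0.1]
gripper_width: 84.9
grasp_force: 0.0
2.15 [ 549.42883974 -221.13149691  229.80835455] [[ 1.    -0.017 -0.002]
 [-0.017 -1.     0.   ]
 [-0.002 -0.    -1.   ]]
[ 619.06244614 -222.39336767  371.07254973] [[-0.018 -0.962 -0.273]
 [-1.     0.018  0.005]
 [-0.     0.273 -0.962]] [[416.2586288    0.         322.60829563]
 [  0.         416.2586288  238.4796375 ]
 [  0.           0.           1.        ]]
```

View pics/w0.png

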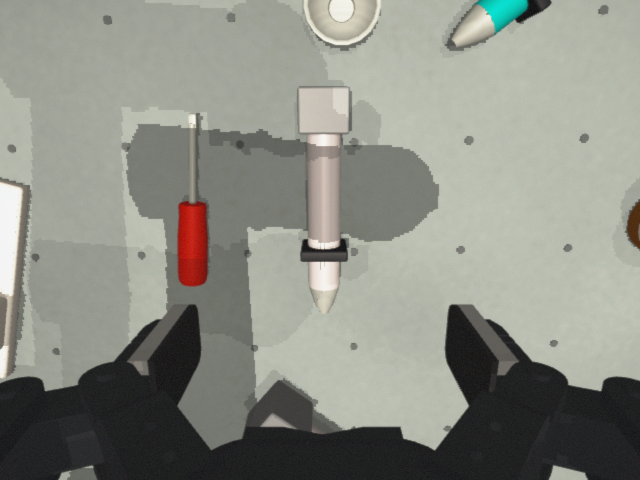

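The wrist view shows the handpiece: tail-block back edge at (324,87), collar's upper edge at (324,240), nose tip at (323,312). The screwdriver at (193,240) is clear of the left finger.

```bash
python3 - <<'E'
from h import *
f="w0"
t=onplane(f,324,87,40);c=onplane(f,324,240,40);n=onplane(f,323,312,20)
print(t,c,n,"t-c(130)",np.linalg.norm(t-c),"t-n(195)",np.linalg.norm((t-n)[:2]))
b1=onplane(f,323.5,145,34);b2=onplane(f,324,230,34);print(b1,b2)
print("screwdriver handle right edge",onplane(f,207,240,10),onplane(f,208,205,10), "bare shaft",onplane(f,197,160,8))
for a in (b1,c,n):print(np.degrees(np.arctan2((t-a)[1],(t-a)[0])))
E
```

```text
[ 643.06024491 -223.81784766   40.        ] [ 523.77199495 -221.72911656   40.        ] [ 448.89007639 -219.55546933   20.        ] t-c(130) 119.30653534477374 t-n(195) 194.2169462554983
[ 600.26642704 -222.69101273   34.        ] [ 530.75259654 -221.86954701   34.        ]
screwdriver handle right edge [ 517.07712405 -116.07354103   10.        ] [ 549.11954356 -119.98137616   10.        ] bare shaft [ 588.20702182 -113.63191055    8.        ]
-1.5083480086047198
-1.0031436267076186
-1.257541640400436
```

```bash
python3 -m creep '{"translation":[[0.1,-0.1,-6],[0.1,-0.1,-12],[0.1,-0.1,-17],[0.1,-0.1,-20],[0.1,-0.1,-21.5],[0.1,-0.1,-22.4],[0.1,-0.1,-22.4],[0.1,-0.1,-22.4]],"delta_rot":[[0,0,0],[0,0,0],[0,0,0],[0,0,0],[0,0,0],[0,0,0],[0,0,0],[0,0,0]],"hand":[8.5,7,6,6,6,6,5,4.5]}'
```

```text
clock: 3.15
position: [551.1, -219.7, 8.6]
ee_rot: [1.0, -0.007, 0.001, 0.0]
contact_force: [0.2, 0.8, -0.1]
gripper_width: 45.0
grasp_force: 0.0
```

```bash
python3 -m creep '{"translation":[[0,-0.2,-0.3],[0,-0.2,-0.3],[0,-0.2,-0.3],[0,-0.2,-0.3],[0,-0.2,-0.3],[0,-0.2,-0.3]],"delta_rot":[[0,0,0],[0,0,0],[0,0,0],[0,0,0],[0,0,0],[0,0,0]],"hand":[4.5,4.5,2,1,1,1]}'
```

```text
clock: 3.9
position: [550.3, -221.8, 4.7]
ee_rot: [1.0, -0.007, 0.0, 0.0]
contact_force: [-2.0, -0.6, 5.1]
gripper_width: 26.3
grasp_force: 59.3
```

```bash
python3 -m creep '{"translation":[[0,0,0.5],[0,0,2],[0,0,5],[0,0,9],[0,0,14],[0,0,19],[0,0,23],[0,0,25]],"delta_rot":[[0,0,0],[0,0,0],[0,0,0],[0,0,0],[0,0,0],[0,0,0],[0,0,0],[0,0,0]],"hand":[1,1,1,1,1,1,1,1]}'
python3 -m creep '{"translation":[[-0.5,3,0],[-1,7,0],[-1.5,12,0],[-2,17,0],[-2.5,22,0],[-3,26,0],[-3,28.2,0],[-3,28.2,0]],"delta_rot":[[0,0,-1],[0,0,-3],[0,0,-6],[0,0,-9],[0,0,-12],[0,0,-14],[0,0,-15],[0,0,-15]],"hand":[1,1,1,1,1,1,1,1]}'
python3 - <<'E'
from h import *
snap("wrist","w1"); s=read_state(); print(s["clock"],s["position"],R.from_quat(s["ee_rot"]).as_matrix().round(3))
E
```

```text
clock: 4.9
position: [550.6, -221.6, 257.9]
ee_rot: [1.0, -0.007, 0.002, 0.0]
contact_force: [-0.3, -1.0, -3.6]
gripper_width: 26.0
grasp_force: 59.2
clock: 5.9
position: [519.6, 61.7, 254.6]
ee_rot: [0.991, -0.136, -0.0, -0.0]
contact_force: [-0.4, -0.7, -2.4]
gripper_width: 26.5
grasp_force: 59.4
5.95 [519.64960117  60.84469665 254.55310785] [[ 0.963 -0.271 -0.   ]
 [-0.271 -0.963  0.   ]
 [-0.    -0.    -1.   ]]
```

View pics/w1.png

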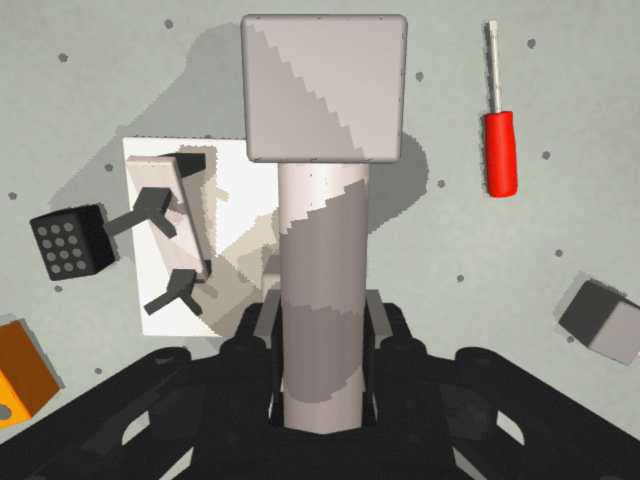

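The wrist view shows the handpiece held straight, with the tail-block back edge at (325,14). The dock is at left, with the lower fork near (178,290), the upper fork near (150,205) and the plate's left edge from (123,138) to (143,335). I'll refine the cradle pose with depth.

```bash
python3 - <<'E'
from h import *
f="w1"; P=cloud(f); im=load(f)["im"].astype(int)
yaw=np.radians(-16.4)
def dockR(yaw): return R.from_euler("z",yaw).as_matrix()
def crR(yaw): return R.from_euler("z",yaw).as_matrix()@R.from_euler("y",-np.pi/6).as_matrix()
O=np.array([475.4,205.1,85])
e1,e2=onplane(f,123.5,138,12),onplane(f,143.5,335,12); print("plate edge",e1,e2,np.linalg.norm(e1-e2),np.degrees(np.arctan2(*(e1-e2)[1::-1])))
print("edge in dock",(e1-O)@dockR(yaw),(e2-O)@dockR(yaw))
dark=im.max(-1)<100
for nm,(u0,u1,v0,v1) in dict(low=(140,215,265,320),up=(100,180,184,240)).items():
    m=np.zeros_like(dark); m[v0:v1,u0:u1]=1; m&=dark; p=P[m]; p=p[np.isfinite(p[:,0])&(p[:,2]>25)]
    q=(p-O)@crR(yaw); q=q[(q[:,2]>-22)&(q[:,2]<8)&(abs(q[:,1])<40)]
    print(nm,len(q)); print(np.percentile(q,[1,5,50,95,99],axis=0).round(1))
    t=q[q[:,2]>np.percentile(q[:,2],85)]; print("top",np.percentile(t,[2,50,98],axis=0).round(1))
m=np.zeros_like(dark);m[25:150,260:395]=1;p=P[m];p=p[np.isfinite(p[:,0])]
c=p.mean(0);n=np.linalg.svd(p-c,full_matrices=False)[2][2];s=read_state();T=R.from_quat(s["ee_rot"]).as_matrix()
print("tail top in tool: c",(c-s["position"])@T,"n",n@T)
for u,v in [(325,16),(325,160)]:
    print("edge tool",(onplane(f,u,v,c[2])-s["position"])@T)
E
```

```text
plate edge [620.58368333 219.94301182  12.        ] [432.57252833 277.83026561  12.        ] 196.72094081322933 -17.11321467919491
edge in dock [135.08593871  55.23048133 -73.        ] [-61.61976121  57.67918943 -73.        ]
low 580
[[ -7.2 -23.7 -21.7]
 [ -5.9 -22.  -20.6]
 [ -0.4   3.  -11.5]
 [  1.   18.3  -2.7]
 [  1.3  20.3  -1.5]]
top [[ -7.4 -23.8  -4.7]
 [ -1.8 -19.6  -3.3]
 [  0.9  19.8  -1.2]]
up 993
[[ 85.8 -24.2 -21.6]
 [ 86.6 -22.5 -20.6]
 [ 92.4   4.1 -10.7]
 [ 93.8  18.4  -2.3]
 [ 94.2  21.1  -1.6]]
top [[ 85.9 -24.   -4. ]
 [ 90.2  14.5  -2.7]
 [ 93.9  20.1  -1.1]]
tail top in tool: c [ 76.61176412  -0.43813193 -33.98861637] n [ 0.00276344  0.00104883 -0.99999563]
edge tool [ 92.41804145  -0.96653666 -33.9935691 ]
edge tool [ 59.24899736  -0.88611071 -33.98303133]
```

```bash
cat >> h.py <<'E'
yaw=np.radians(-16.5)
C=R.from_euler("z",yaw).as_matrix()@R.from_euler("y",-np.pi/6).as_matrix()
O=np.array([475.4,205.1,85])+C@[0.9,-1.7,-1.2]
def target(x,y,z): return O+C@np.array([46.7+x,-0.7+y,-14.2+z])
E
python3 - <<'E'
from h import *
s=read_state();p=s["position"];T=R.from_quat(s["ee_rot"])
Tt=R.from_matrix(C)*R.from_euler("x",np.pi)
print("rotvec",np.degrees((Tt*T.inv()).as_rotvec()),"O",O)
for o in [(6,0,120),(6,0,60),(6,0,10),(6,0,0),(0,0,0)]:
    print(o,target(*o).round(1),((target(*o)-p)/10).round(2))
print("dirs x",C[:,0],"z",C[:,2])
E
```

```text
rotvec [ -8.33419162 -28.83832751  -0.77568681] O [476.23979178 203.07822919  84.41076952]
(6, 0, 120) [469.1 204.5 202.4] [-5.06 14.36 -5.22]
(6, 0, 60) [497.8 195.9 150.4] [ -2.18  13.51 -10.41]
(6, 0, 10) [521.8 188.8 107.1] [  0.22  12.8  -14.74]
(6, 0, 0) [526.6 187.4  98.5] [  0.7   12.66 -15.61]
(0, 0, 0) [521.6 188.9  95.5] [  0.2   12.81 -15.91]
dirs x [ 0.83036225 -0.2459645   0.5       ] z [-0.47940987  0.14200767  0.8660254 ]
```

```bash
python3 -m creep '{"translation":[[-0.6,1.5,0],[-1.2,3.5,0],[-2,6,-0.5],[-3,8.5,-1.5],[-4,11,-2.5],[-4.6,13,-4],[-5.06,14.36,-5.22],[-5.06,14.36,-5.22]],"delta_rot":[[-1.2,-4.1,-0.1],[-2.4,-8.2,-0.2],[-3.6,-12.4,-0.3],[-4.8,-16.5,-0.4],[-6,-20.6,-0.6],[-7.2,-24.7,-0.7],[-8.3,-28.8,-0.8],[-8.3,-28.8,-0.8]],"hand":[1,1,1,1,1,1,1,1]}'
python3 - <<'E'
from h import *
snap("wrist","w2"); s=read_state();p=s["position"];T=R.from_quat(s["ee_rot"])
Tt=R.from_matrix(C)*R.from_euler("x",np.pi)
print(s["clock"],p,"roterr",np.degrees((Tt*T.inv()).as_rotvec()))
print(((target(6,0,12)-p)/10).round(2))
snap("scene","s2")
E
```

```text
clock: 6.95
position: [468.2, 202.0, 200.3]
ee_rot: [0.956, -0.139, 0.255, 0.039]
contact_force: [0.4, -1.6, -3.2]
gripper_width: 26.6
grasp_force: 59.5
7.0 [469.18353111 202.4840941  201.53198983] roterr [ 0.03275804 -0.09796813  0.14578489]
[ 5.17 -1.34 -9.27]
```

View pics/w2.png

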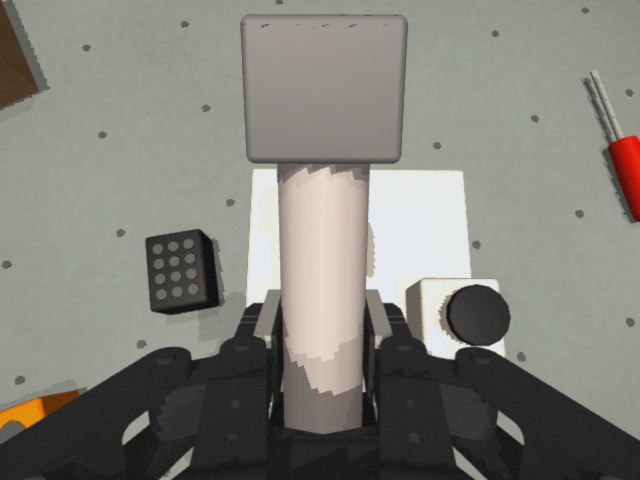

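The tool is aligned with the slope, the tail block is still at rows 15–160 so nothing has slipped, and the plunger head at (478,315) is clear of the fingers. I descend to 12 mm above the seat.

```bash
python3 -m creep '{"translation":[[0.8,-0.2,-1.5],[1.9,-0.5,-3.5],[3,-0.8,-5.5],[4,-1,-7.3],[4.8,-1.25,-8.6],[5.17,-1.34,-9.27],[5.17,-1.34,-9.27],[5.17,-1.34,-9.27]],"delta_rot":[[0,0,0],[0,0,0],[0,0,0],[0,0,0],[0,0,0],[0,0,0],[0,0,0],[0,0,0]],"hand":[1,1,1,1,1,1,1,1]}'
python3 - <<'E'
from h import *
s=read_state();p=s["position"]
print(s["clock"],s["contact_force"],(p-target(0,0,0))@C, ((target(5,0,1)-p)/10).round(2),((target(5,0,-2)-p)/10).round(2))
E
```

```text
clock: 8.05
position: [522.2, 190.5, 110.4]
ee_rot: [0.956, -0.14, 0.257, 0.036]
contact_force: [0.1, 0.2, -2.2]
gripper_width: 26.2
grasp_force: 59.6
8.05 [ 0.06847499  0.22545632 -2.1939282 ] [ 7.53422148  1.70611633 12.89883906] [ 0.31 -0.27 -1.16] [ 0.46 -0.31 -1.42]
```

```bash
python3 -m creep '{"translation":[[0.1,-0.1,-0.4],[0.2,-0.18,-0.7],[0.25,-0.24,-0.95],[0.31,-0.27,-1.1],[0.31,-0.27,-1.16],[0.31,-0.27,-1.16]],"delta_rot":[[0,0,0],[0,0,0],[0,0,0],[0,0,0],[0,0,0],[0,0,0]],"hand":[1,1,1,1,1,1]}'
python3 - <<'E'
from h import *
s=read_state();p=s["position"]
print(s["clock"],s["contact_force"],s["wrist_torque"],(p-target(0,0,0))@C)
E
```

```text
clock: 8.8
position: [524.7, 188.1, 98.1]
ee_rot: [0.956, -0.14, 0.256, 0.037]
contact_force: [1.0, 0.7, -1.8]
gripper_width: 26.4
grasp_force: 59.7
8.8 [ 0.95502941  0.69913467 -1.8064983 ] [0.51844844 1.16698475 0.10738286] [4.04569828 0.07896116 0.72800927]
```

```bash
python3 -m creep '{"translation":[[0.024,-0.007,-0.043],[0.048,-0.014,-0.087],[0.072,-0.021,-0.13],[0.072,-0.021,-0.13]],"delta_rot":[[0,0,0],[0,0,0],[0,0,0],[0,0,0]],"hand":[1,1,1,1]}'
python3 - <<'E'
from h import *
s=read_state();p=s["position"]
print(s["clock"],s["contact_force"],s["contact_force"]@C,s["wrist_torque"],(p-target(0,0,0))@C)
E
```

```text
clock: 9.3
position: [525.4, 188.6, 97.3]
ee_rot: [0.956, -0.139, 0.257, 0.036]
contact_force: [-3.9, 2.5, 4.7]
gripper_width: 26.1
grasp_force: 60.5
9.3 [-3.94985965  2.53590775  4.71170005] [-1.54770761  1.30965765  6.33417198] [0.82612005 1.42683264 0.17927847] [ 4.10278978  0.78924603 -0.20079451]
```

```bash
python3 -m creep '{"translation":[[-0.083,0.025,-0.05],[-0.166,0.049,-0.1],[-0.249,0.074,-0.15],[-0.249,0.074,-0.15]],"delta_rot":[[0,0,0],[0,0,0],[0,0,0],[0,0,0]],"hand":[1,1,1,1]}'
python3 - <<'E'
from h import *
s=read_state();p=s["position"]
print(s["clock"],s["contact_force"]@C,s["wrist_torque"],(p-target(0,0,0))@C)
E
```

```text
clock: 9.8
position: [524.7, 188.9, 96.8]
ee_rot: [0.955, -0.14, 0.258, 0.036]
contact_force: [2.7, 3.1, 5.0]
gripper_width: 26.1
grasp_force: 60.3
9.8 [3.97330717 3.68276825 3.5204557 ] [ 0.79764754 -0.33070871  0.41549895] [ 3.19956318  0.87651025 -0.27364979]
```

```bash
python3 -m creep '{"translation":[[-0.034,0.01,0.061],[-0.034,0.01,0.061],[-0.117,0.035,0.011],[-0.2,0.06,-0.04],[-0.2,0.06,-0.04]],"delta_rot":[[0,0,0],[0,0,0],[0,0,0],[0,0,0],[0,0,0]],"hand":[1,1,1,1,1]}'
python3 - <<'E'
from h import *
snap("scene","s3")
s=read_state();p=s["position"]
print(s["clock"],s["contact_force"]@C,s["wrist_torque"],(p-target(0,0,0))@C)
z=cv2.resize(load("s3")["im"][180:300,300:440],(770,600) if 0 else (700,600),interpolation=cv2.INTER_CUBIC); cv2.imwrite("pics/c3.png",z[...,::-1])
E
```

```text
clock: 10.42
position: [521.5, 189.6, 95.3]
ee_rot: [0.956, -0.14, 0.257, 0.036]
contact_force: [3.5, 4.4, 4.2]
gripper_width: 26.1
grasp_force: 60.0
10.475 [3.58268061 4.56555922 2.3349415 ] [ 1.11938278 -0.21153533  0.67693846] [-0.42963474  0.58216306  0.03111612]
```

View pics/c3.png

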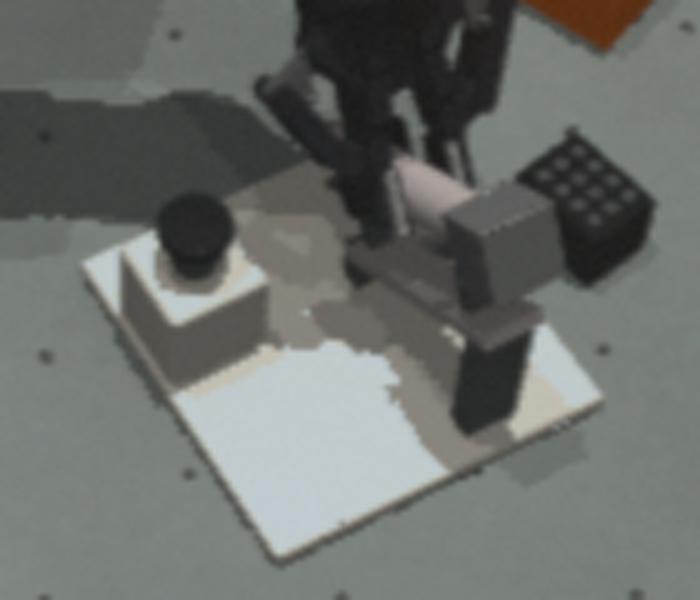

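The crop shows the tail block above the upper fork and the barrel in the cradle, with the fingers clear of the box and plunger. I'll relieve the side force and press slightly downhill to test for the stop.

```bash
python3 -m creep '{"translation":[[0.028,0.096,0],[0.028,0.096,0],[-0.055,0.12,-0.05],[-0.138,0.145,-0.1],[-0.138,0.145,-0.1]],"delta_rot":[[0,0,0],[0,0,0],[0,0,0],[0,0,0],[0,0,0]],"hand":[1,1,1,1,1]}'
python3 - <<'E'
from h import *
s=read_state();p=s["position"]
print(s["clock"],s["contact_force"]@C,s["wrist_torque"],(p-target(0,0,0))@C)
E
```

```text
clock: 11.1
position: [521.4, 189.6, 95.3]
ee_rot: [0.955, -0.141, 0.258, 0.038]
contact_force: [5.9, 0.8, 5.5]
gripper_width: 26.0
grasp_force: 59.9
11.1 [7.41112781 2.41341489 2.02329456] [ 0.23158722 -1.10208068  0.38671338] [-0.43530886  0.59013091  0.07859947]
```

The commanded push no longer moves it and the force rose to 7.4 N, so the collar is at the stop. I'll relax the push, open to 50 mm and let it settle.

```bash
python3 -m creep '{"translation":[[0.1,-0.02,0.05],[0.1,-0.02,0.05],[0.1,-0.02,0.05],[0.1,-0.02,0.05],[0.1,-0.02,0.05],[0.1,-0.02,0.05]],"delta_rot":[[0,0,0],[0,0,0],[0,0,0],[0,0,0],[0,0,0],[0,0,0]],"hand":[1,2.8,3.2,4,5,5]}'
python3 - <<'E'
from h import *
s=read_state();p=s["position"]
print(s["clock"],s["contact_force"]@C,s["gripper_width"],(p-target(0,0,0))@C)
E
```

```text
clock: 11.85
position: [519.9, 190.0, 93.7]
ee_rot: [0.956, -0.14, 0.256, 0.037]
contact_force: [0.2, 0.1, -0.2]
gripper_width: 49.9
grasp_force: 0.0
11.85 [ 0.00192505  0.10043349 -0.26959059] 49.86670834729861 [-2.58649855  0.602773   -0.5016685 ]
```

```bash
python3 -m creep '{"translation":[[-0.24,0.07,0.43],[-0.72,0.21,1.3],[-1.44,0.43,2.6],[-2.4,0.71,4.33],[-3.6,1.07,6.5],[-4.8,1.42,8.66],[-5.75,1.7,10.4],[-5.75,1.7,10.4]],"delta_rot":[[0,0,0],[0,0,0],[0,0,0],[0,0,0],[0,0,0],[0,0,0],[0,0,0],[0,0,0]],"hand":[5,5,5,5,5,5,5,5]}'
python3 - <<'E'
from h import *
snap("wrist","w4"); s=read_state();p=s["position"];T=R.from_quat(s["ee_rot"])
print(s["clock"],p,T.as_matrix().round(3))
Td=R.from_euler("z",yaw)*R.from_euler("x",np.pi)
print("upright rotvec",np.degrees((Td*T.inv()).as_rotvec()))
E
```

```text
clock: 12.85
position: [462.6, 208.6, 199.4]
ee_rot: [0.956, -0.139, 0.257, 0.035]
contact_force: [0.7, 0.5, 0.5]
gripper_width: 49.8
grasp_force: 0.0
12.9 [462.56142374 207.71504574 198.30747797] [[ 0.83  -0.285  0.48 ]
 [-0.248 -0.959 -0.14 ]
 [ 0.5   -0.002 -0.866]]
upright rotvec [ 8.40431975 28.78890856  0.08195831]
```

View pics/w4.png

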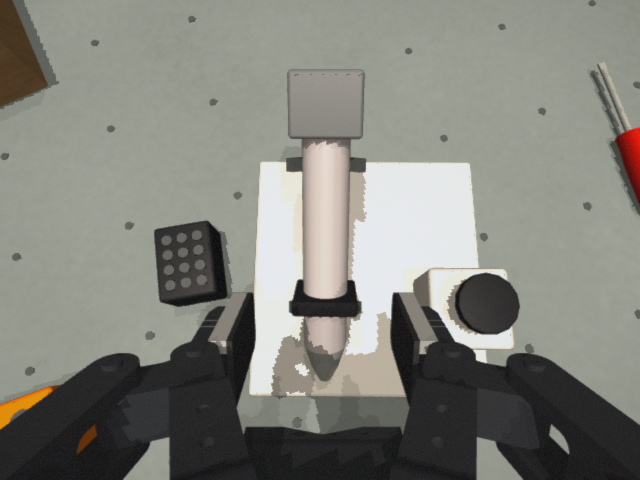

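The handpiece rests alone: the collar at (325,298) is against the lower fork, the barrel lies in both forks and the nose at (322,375) points downhill. The plunger head is centred at (487,304).

```bash
python3 - <<'E'
from h import *
s=read_state();p=s["position"]
g=onplane("w4",487,304,102); print(g)
P=cloud("w4"); m=P[290:318,473:502].reshape(-1,3); print(np.nanmedian(m,0))
a=onplane("w4",325,70,0)
# seated check: tail top rear edge & nose in cradle frame
for u,v in [(326,71),(326,135),(322,376),(325,283)]:
    w=P[v-2:v+3,u-2:u+3].reshape(-1,3); print((u,v),((np.nanmedian(w,0)-O)@C).round(1))
print("delta to (g,135)",(np.r_[g[:2],135]-p)/10)
E
python3 -m creep '{"translation":[[-0.2,-1,0.5],[-0.4,-2.5,0.5],[-0.6,-4.5,0.5],[-0.9,-6.5,0.5],[-1.2,-8.5,0.5],[-1.4,-9.5,0],[-1.5,-10,0],[-1.5,-10,0]],"delta_rot":[[1.2,4.1,0],[2.4,8.2,0],[3.6,12.4,0],[4.8,16.5,0],[6,20.6,0],[7.2,24.7,0],[8.4,28.8,0.1],[8.4,28.8,0.1]],"hand":[5,4,3,2,1,0,0,0]}'
```

```text
[446.37340961 110.78432686 102.        ]
[446.63266025 110.29085294 100.95215899]
(326, 71) [138.1   0.4  19.3]
(326, 135) [106.3   0.3  19.9]
(322, 376) [-50.2   3.    5.9]
(325, 283) [19.3  1.  14. ]
delta to (g,135) [-1.61880141 -9.69307189 -6.3307478 ]
clock: 13.9
position: [448.8, 105.8, 197.0]
ee_rot: [0.989, -0.146, -0.001, 0.002]
contact_force: [-0.2, 0.6, -0.6]
gripper_width: -0.3
grasp_force: 0.0
```

```bash
python3 -m creep '{"translation":[[-0.2,0.3,-2],[-0.2,0.3,-4.5],[-0.2,0.3,-7],[-0.2,0.3,-8.5],[-0.2,0.3,-9],[-0.2,0.3,-9]],"delta_rot":[[0,0,0],[0,0,0],[0,0,0],[0,0,0],[0,0,0],[0,0,0]],"hand":[0,0,0,0,0,0]}'
python3 -m creep '{"translation":[[0,0,-0.3],[0,0,-0.6],[0,0,-0.9],[0,0,-1.2],[0,0,-1.4],[0,0,-1.6],[0,0,-1.6]],"delta_rot":[[0,0,0],[0,0,0],[0,0,0],[0,0,0],[0,0,0],[0,0,0],[0,0,0]],"hand":[0,0,0,0,0,0,0]}'
```

```text
clock: 14.65
position: [445.5, 110.0, 107.9]
ee_rot: [0.99, -0.143, -0.0, 0.001]
contact_force: [-0.3, 0.1, 0.1]
gripper_width: 0.1
grasp_force: 0.0
clock: 15.52
position: [446.0, 110.4, 92.3]
ee_rot: [0.99, -0.143, -0.0, 0.001]
contact_force: [-1.7, 0.4, 5.0]
gripper_width: 0.1
grasp_force: 2.5
```

```bash
python3 -m creep '{"translation":[[0,0,-0.1],[0,0,-0.2],[0,0,-0.3],[0,0,-0.4],[0,0,-0.5],[0,0,-0.5],[0,0,-0.5]],"delta_rot":[[0,0,0],[0,0,0],[0,0,0],[0,0,0],[0,0,0],[0,0,0],[0,0,0]],"hand":[0,0,0,0,0,0,0]}'
```

```text
clock: 16.4
position: [446.1, 110.4, 89.8]
ee_rot: [0.99, -0.143, 0.0, 0.001]
contact_force: [-7.8, -0.8, 24.4]
gripper_width: 0.2
grasp_force: 12.0
```

It is at the stop: TCP z is 89.8 mm, and 24 N is well above the 6 N spring. I release upward and look.

```bash
python3 -m creep '{"translation":[[0,0,0.5],[0,0,1.2],[0,0,2.2],[0,0,4],[0,0,7],[-2,-3,10],[-4,-6,13],[-4,-6,13]],"delta_rot":[[0,0,0],[0,0,0],[0,0,0],[0,0,0],[0,0,0],[0,0,0],[0,0,0],[0,0,0]],"hand":[0,0,0,0,0,0,0,0]}'
python3 - <<'E'
from h import *
snap("scene","s5"); snap("top","t5"); print(read_state()["clock"])
A=load("s5")["im"][170:310,290:450]; B=load("t5")["im"][150:300,210:430]
c=np.vstack([cv2.resize(A,(640,300)) if 0 else cv2.resize(A,(343,300),interpolation=cv2.INTER_CUBIC)]); d=cv2.resize(B,(440,300),interpolation=cv2.INTER_CUBIC)
cv2.imwrite("pics/c5.png",np.hstack([c,d])[...,::-1])
P=cloud("s5"); 
g=proj("s5",[446.6,109.5,102])[0].astype(int); print(g,np.nanmedian(P[g[1]-2:g[1]+3,g[0]-2:g[0]+3].reshape(-1,3),0))
E
```

```text
clock: 17.4
position: [405.2, 49.3, 219.0]
ee_rot: [0.99, -0.144, 0.001, -0.001]
contact_force: [0.2, 0.2, 1.4]
gripper_width: 0.1
grasp_force: 0.0
17.5
[338 223] [444.31319394 109.05029358 101.0013009 ]
```

View pics/c5.png

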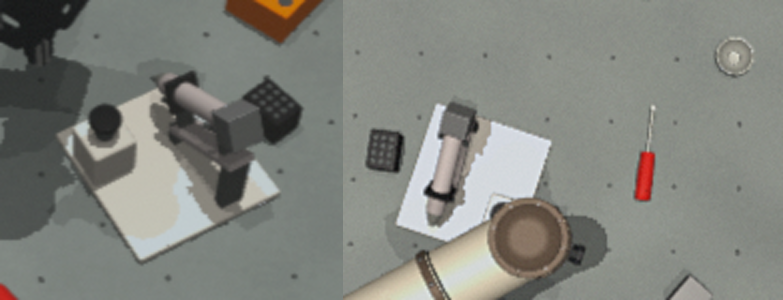

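The plunger is back up (top at 101 mm by depth). The handpiece is seated nose downhill, the block, screwdriver and dish have not moved, and the robot is clear, so I hand in.

```bash
python3 -c "
from bench import *
print(job_done())"
```

```text
the job is handed in; nothing more can be done
None
```

The small grey handpiece rests in both forks, nose downhill, with its collar against the lower fork; the plunger was then pressed to its stop and sprang back up, and the job was handed in at about 17.5 s.

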